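Fill the gaps in the covered paint crate and mark it full

ROBOT

A 7-joint arm with a two-finger parallel gripper is mounted at the origin on the work surface. World frame = base frame: x ahead of the robot, y to its left, z up, the work surface at z = 0. Lengths are in m, angles in rad, forces in N, time in s.
With the tool pointing down it reaches from about 0.425 to 0.875 m from the base axis. Payload 4.7 kg.
Tool frame: the origin (TCP) lies midway between the tips of the shut fingers; the grasp point (between the pads) lies 19 mm behind it (ctrl.grip_depth is the distance from the TCP to the grasp point, in m); z points along the fingers, y is the direction in which the jaws open and shut (so a half turn about z gives the same grasp; the last joint's range is limited). The gripper opens to 87 mm and grips with 3 to 60 N. Pads are 19 mm wide; open, the fingers measure 117 mm over their backs; the gripper's body (75 mm by 190 mm) begins 51 mm behind the grasp point.
Start: joints at [-1.153, 0.321, -0.07, 1.45, 0.023, 1.371, -0.057], TCP at [0.255, 0.598, 0.223] pointing down, gripper open.
Joint ranges: [-2.86, 2.86], [-0.3, 2.09], [-1.38, 1.24], [0.06, 2.45], [-1.56, 4.7], [0.09, 2.05], [-2.69, 2.69]. Speed limits (rad/s): [2.57, 2.57, 3.14, 3.14, 3.14, 3.14, 3.14].

INTERFACE

Orientations are given as a rotation vector (axis times angle).
In Python, from bench import ctrl gives the robot as it stands. The module is installed in compiled form; this text tells all that it offers.
- The arm moves only by the shell command python3 -m inch 'ROWS' [FORCE]. ROWS is JSON, a list of rows, each a list of 5 numbers: the opening, from -1 (shut) to 1 (fully open), so that 0 is half open, then the shift along the tool's x, y, z in mm, then the turn about the tool's z in rad. In form: [[fingers, tx, ty, tz, twist], ...]. A call has 1 to 5 rows; each row shifts and turns the pose as measured when the row begins, along the tool's axes as they then stand; what a row does not reach is not made up. A row lasts 1/8 s, in which the tool goes at most 62.5 mm and 10.7 degrees, less where a joint would pass 70% of its speed; a pose out of reach is approached as far as the arm can. A call is refused whole if a number of a shift passes 62.5 or a number of a turn 0.188, either way. A call with a gripper value outside its range is refused whole. The fingers move at their own pace and stop on an object; FORCE is the grip in N (left out, the last holds). Time passes only in rows, so rows that do not move let the fingers close. It gives the time, the measured TCP pose, the force and the opening at its end, in the units of the state.
- ctrl.get_state(): the state, without advancing time (a new reading comes with each control period).
- ctrl.get_image(name): name is "scene" or "top"; returns a dict with "color" (420x560x3 uint8, red, green, blue), "range_z" (420x560 float32, m along the optical axis (not along the pixel's ray), 0 where there is no reading), "K" (3x3 intrinsics, pixels), "R" (3x3) and "t" (3): a world point X has camera coordinates R X + t. Camera axes: x right, y down, z forward; pixel columns grow to the right and rows downward; lengths in m; the calibration is good to about 2 mm. A picture is of the moment at which its call begins.
- ctrl.close_job(): hands the job in, once; it reports no verdict.
The state is a dict: "time": time; "joint_positions": joint angles; "qd": joint speeds; "joint_torque": joint torques, N m; "position": TCP position; "tool_rot": TCP orientation; "ft_force": force on the tool from outside, world axes, zero at the start; "torque": the same for the moment, N m; "grip_width": opening from 0.0 (shut) to 1.0 (fully open).
Only numpy, scipy, OpenCV 4.12 (cv2) and the standard library are available. Lean on these libraries where they do the work, as an engineer would, in place of code of your own. Each camera call takes 0.05 s, during which the arm holds its last target. There are 200 camera calls.

TASK

Four of the crate's six covered wells already hold a pot: feel gently for the two empty ones, whose dust plates sink when pressed, and stand the red and the yellow paint tin in them, one each, upright and pushed right home. Then, with the crate full, hang the orange marker over the crate's carrying bar so that it straddles the bar, and let go; leave the other things on the bench where they are.

Things in the scene. Friction and masses are not known exactly. Their poses are not given: they have to be found in the camera images.
- crate: fixed blue crate with a flat grey cover, 136 (x) by 204 mm (y), cover top 60 mm above the bench; origin at the centre of its underside, z up, x towards its carrying bar, y along the bar. Six square wells 44 mm wide, two rows (along x) of three (along y), 68 mm apart, each closed flush by a sprung white dust plate (its give: see cell_0). Four, different each time, hide a pot; two are empty; all look alike.
- cell_0 (a point): centre of a well's mouth at the level of the cover top (60 mm above the bench), at x -34 mm, y -68 mm in the crate's frame; axes as the crate's; dust plate 41 mm square on a light spring, under 0.8 N. Over a hidden pot it gives about 3 mm, then is firm (bedded on foam, 4 N per mm, 5 mm at most); in an empty well it sinks 35 mm to its stop and a tin's weight keeps it down
- cell_1 (a point): centre of a well's mouth at the level of the cover top (60 mm above the bench), at x -34 mm, y 0 mm in the crate's frame; axes as the crate's; plate as at cell_0
- cell_2 (a point): centre of a well's mouth at the level of the cover top (60 mm above the bench), at x -34 mm, y 68 mm in the crate's frame; axes as the crate's; plate as at cell_0
- cell_3 (a point): centre of a well's mouth at the level of the cover top (60 mm above the bench), at x 34 mm, y -68 mm in the crate's frame; axes as the crate's; plate as at cell_0
- cell_4 (a point): centre of a well's mouth at the level of the cover top (60 mm above the bench), at x 34 mm, y 0 mm in the crate's frame; axes as the crate's; plate as at cell_0
- cell_5 (a point): centre of a well's mouth at the level of the cover top (60 mm above the bench), at x 34 mm, y 68 mm in the crate's frame; axes as the crate's; plate as at cell_0
- bar_mid (a point): middle of the crate's carrying bar, on its centre line: a fixed level round steel bar 12 mm thick, running along the crate's y, free over 80 mm to either side of this point before the brackets; 116 mm along x from the crate's centre and 94 mm above the bench, 48 mm clear of the crate's wall; axes as the crate's
- tin_red: loose full paint tin with a red band, straight cylinder 38 mm across, 80 mm tall, about 180 g, standing on the bench; origin at the centre of its underside, z up. Home in an empty well its underside is 25 mm above the bench and 45 mm of it stands above the cover
- tin_yellow: the same tin with a yellow band; origin at the centre of its underside, z up
- tag: loose orange plastic marker, 50 g, an upside-down U with a grip tab on top, standing on its legs. U: 28 mm over the legs (x), legs 4 mm thick, 50 mm long, 20 mm apart, 40 mm wide (y), open at both y ends; web over them 4 mm thick. Tab 10 mm thick (x), 40 mm wide (y), from 54 to 84 mm above the feet. Origin midway between the feet at foot level, z up
- tag_saddle (a point): middle of the underside of the marker's web, 50 mm above the marker's origin: the place that sits on the bar; axes as the marker's
- spray_can: bystander: spray can, 52 mm across, 160 mm tall; origin at the centre of its underside
- tape_roll: bystander: roll of masking tape lying flat, 90 mm across, 40 mm high; origin at the centre of its underside
- glue_jar: bystander: amber glue jar, 56 mm across, 70 mm tall; origin at the centre of its underside
- fire_engine: bystander: red model fire engine, 200 mm long (x), 72 mm wide, about 100 mm tall; origin under its centre at bench level
- screwdriver: bystander: screwdriver lying on the bench, about 200 mm long along its x; origin about its middle at bench level
Things that resemble listed ones, but are neither listed nor needed, are in the scene too. What is shaped like the tag but turquoise is not meant.

How it is judged:
By the outcome, as a careful person would: the job done as asked, in the order asked, and still so for the second after the job is handed in, with the robot touching nothing.
It also fails if it takes over 72 s, if anything falls off the work surface, if the arm or the gripper's body presses on something with over 40 N, if the wrist force passes 120 N, or if a joint passes its speed limit or range.

## Working session

There is one attempt and no reset: what is moved stays moved. The work goes in short steps, Python scripts to look and compute and a shell command to move; the robot and the scene stay as the last step left them, time stands still between calls to the robot, and variables do not carry over. Pictures are saved under pics/ and viewed, about 8 in all and at most 12, crops included, and the job is handed in when it is done.

```bash
mkdir -p pics; cat > h.py <<'E'
import numpy as np, cv2
from bench import ctrl
def im(n):
    d=ctrl.get_image(n); return d
def pts(d):
    z=d["range_z"]; K=d["K"]; v,u=np.mgrid[0:z.shape[0],0:z.shape[1]]
    c=np.stack([(u-K[0,2])/K[0,0]*z,(v-K[1,2])/K[1,1]*z,z],-1)
    P=(c-d["t"])@d["R"]; P[z==0]=np.nan; return P
def plane(d,u,v,h):
    r=d["R"].T@np.linalg.inv(d["K"])@np.array([u,v,1.]); o=-d["R"].T@d["t"]
    return o+r*(h-o[2])/r[2]
def pix(d,X):
    c=d["R"]@np.array(X)+d["t"]; p=d["K"]@c; return p[:2]/p[2]
E
python3 - <<'E'
from h import *
for n in("top","scene"):
    d=im(n); np.save(f"{n}0.npy",d,allow_pickle=True)
    cv2.imwrite(f"pics/{n}0.png",cv2.resize(d["color"][:,:,::-1],(800,600),interpolation=cv2.INTER_CUBIC))
    print(n,d["K"].round(1).tolist(),(-d["R"].T@d["t"]).round(3),d["R"].round(2).tolist())
s=ctrl.get_state(); print(s)
E
```

```text
top [[416.2, 0.0, 277.3], [0.0, 416.2, 213.4], [0.0, 0.0, 1.0]] [ 0.262 -0.064  1.297] [[0.03, -1.0, -0.0], [-0.98, -0.03, -0.22], [0.22, 0.01, -0.98]]
scene [[468.3, 0.0, 282.8], [0.0, 468.3, 208.3], [0.0, 0.0, 1.0]] [1.087 0.6   1.025] [[-0.76, 0.65, 0.01], [0.47, 0.56, -0.68], [-0.44, -0.51, -0.73]]
{'time': 0.1, 'joint_positions': array([-1.15291622,  0.32175518, -0.07007301,  1.45153912,  0.02262236,
        1.37078352, -0.05693136]), 'qd': array([-0.00029398, -0.00107836, -0.00028146, -0.0033904 , -0.00049204,
       -0.00013601, -0.00123066]), 'joint_torque': array([ 2.67871928e-04, -4.92572629e+01, -4.05472554e-01, -3.13397491e+01,
       -6.40022568e-02,  3.94211872e-02,  5.30701482e-05]), 'position': array([0.25525167, 0.59725916, 0.22157366]), 'tool_rot': array([-6.29927175e-01, -3.07756000e+00,  2.64466085e-03]), 'ft_force': array([-0.41941789,  0.75510195,  0.49834716]), 'torque': array([ 0.01162081,  0.05312145, -0.00303996]), 'grip_width': 0.9988569598199146}
```

View pics/top0.png

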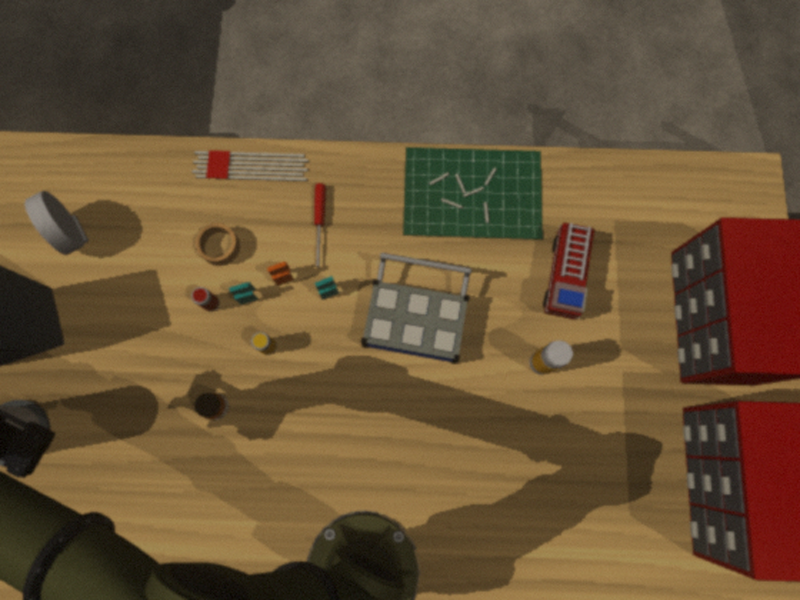

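View pics/scene0.png

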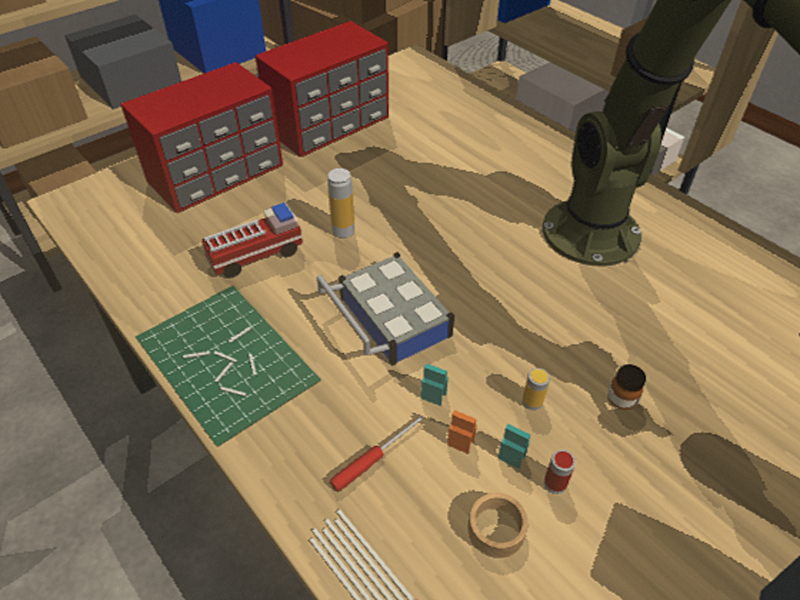

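Both pictures use 800x600 pixels. In the top view:
- Red tin at (203,297) and yellow tin at (261,342).
- Orange marker at (279,272), with turquoise look-alikes at (242,292) and (327,287).
- Crate at (416,320), with its bar on the far side at about (425,262).

Possible confusions:
- Red tin: red screwdriver handle (320,203), red stick bundle (218,165) and fire engine (570,270).
- Yellow tin: spray can (552,357) and glue jar (208,405).
- Marker: the two turquoise ones.

I choose by colour and shape. Next I'll measure and take one close crop.

```bash
cat > meas.py <<'E'
from h import *
D={n:np.load(f"{n}0.npy",allow_pickle=True).item() for n in("top","scene")}
s=560/800
win={"top":{"red":(203,297),"yel":(261,342),"tag":(279,272)},"scene":{"red":(559,472),"yel":(536,388),"tag":(462,431)}}
for n,d in D.items():
    P=pts(d); hsv=cv2.cvtColor(d["color"],cv2.COLOR_RGB2HSV)
    for k,(u,v) in win[n].items():
        u,v=int(u*s),int(v*s); w=22
        m=np.zeros(P.shape[:2],bool); m[v-w:v+w,u-w:u+w]=1
        Q=P[m&(P[...,2]>.02)&(P[...,2]<.12)]
        # nearest cluster to central point
        c0=P[v,u]; Q=Q[np.hypot(*(Q[:,:2]-c0[:2]).T)<.035]
        top=Q[Q[:,2]>Q[:,2].max()-.012]
        r=cv2.minAreaRect((top[:,:2]*1000).astype(np.float32))
        print(n,k,len(Q),"ztop",np.percentile(Q[:,2],95).round(3),"ctr",(np.array(r[0])).round(1),"size",np.round(r[1],1),"ang",round(r[2],1))
    # white plates
    m=((hsv[...,1]<45)&(hsv[...,2]>150)&(abs(P[...,2]-.06)<.012)).astype(np.uint8)
    N,L,S,C=cv2.connectedComponentsWithStats(m)
    for i in range(1,N):
        if S[i,4]>60: print(n,"plate",S[i,4],C[i].round(1),plane(d,*C[i],.06).round(4),np.nanmedian(P[L==i][:,2]).round(4))
a=D["top"]["color"][140:260,120:340,::-1]; b=D["scene"]["color"][230:370,260:430,::-1]
a=cv2.resize(a,(770,420),interpolation=3)
cv2.imwrite("pics/crop.png",cv2.resize(b,(680,560),interpolation=3))
E
python3 meas.py
```

```text
top red 208 ztop 0.084 ctr [544.6 361.1] size [36.7 35.2] ang 23.3
top yel 191 ztop 0.085 ctr [452.6 226.6] size [34.9 35.5] ang 67.4
top tag 172 ztop 0.086 ctr [611.9 204.5] size [13.1 39.5] ang 21.7
top plate 93 [270.3 208.5] [ 0.5557 -0.0305  0.06  ] 0.0601
top plate 99 [292.2 212.4] [ 0.5458 -0.0978  0.06  ] 0.0602
top plate 93 [314.6 216.4] [ 0.5352 -0.166   0.06  ] 0.0606
top plate 109 [266.4 230. ] [ 0.4888 -0.021   0.06  ] 0.0599
top plate 107 [288.4 233.9] [ 0.4789 -0.0879  0.06  ] 0.0603
top plate 104 [310.6 237.9] [ 0.4686 -0.1548  0.06  ] 0.0605
scene red 417 ztop 0.081 ctr [549.4 365.3] size [35.  36.3] ang 20.8
scene yel 354 ztop 0.081 ctr [456.6 230.3] size [35.7 37.1] ang 26.4
scene tag 363 ztop 0.083 ctr [614.9 207. ] size [12.1 40.3] ang 23.9
scene plate 141 [274.1 188.6] [ 0.4701 -0.1518  0.06  ] 0.0581
scene plate 150 [253.7 197.3] [ 0.5376 -0.1622  0.06  ] 0.0581
scene plate 154 [286.4 203. ] [ 0.4804 -0.0848  0.06  ] 0.0584
scene plate 164 [265.7 212.2] [ 0.5475 -0.095   0.06  ] 0.0584
scene plate 168 [299.5 218.2] [ 0.4904 -0.0176  0.06  ] 0.0585
scene plate 178 [278.5 227.9] [ 0.5574 -0.0279  0.06  ] 0.0581
```

View pics/crop.png

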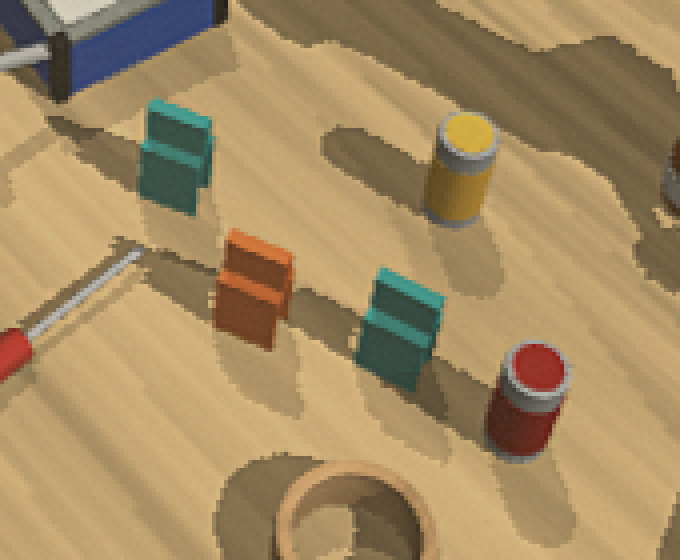

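The crop confirms the choice: the orange marker is at (255,290) between the two turquoise ones, with the yellow tin at (465,165) and the red tin at (525,400). The measured heights are right (tins 81–85 mm, marker 83–86 mm, plates about 60 mm). Next is a row planner, then the probing.

```bash
cat > go.py <<'E'
# go.py x y z(mm) jawdeg [step]: prints rows (shift in tool axes + twist) to the target, and state
import sys
from h import *
from scipy.spatial.transform import Rotation as Ro
s=ctrl.get_state(); R=Ro.from_rotvec(s["tool_rot"]).as_matrix(); p=s["position"]*1000
jaw=np.degrees(np.arctan2(R[1,1],R[0,1]))
print("t",round(s["time"],2),"p",p.round(1),"jaw",round(jaw,1),"tilt",np.degrees(np.arccos(-R[2,2])).round(2),"F",s["ft_force"].round(2),"grip",round(s["grip_width"]*87,1),"j7",s["joint_positions"][6].round(2))
if len(sys.argv)>4:
    g=np.array(list(map(float,sys.argv[1:4]))); w=np.radians((jaw-float(sys.argv[4])+90)%180-90)
    step=float(sys.argv[5]) if len(sys.argv)>5 else 58
    n=max(1,int(np.ceil(max(np.linalg.norm(g-p)/step,abs(w)/.18))))
    rows=[]
    for i in range(n):
        d=R.T@((g-p)/n); rows.append([*d.round(0 if n>1 else 1),round(w/n,3)]); R=R@Ro.from_rotvec([0,0,w/n]).as_matrix()
    print(n,*[str([float(a) for a in r]) for r in rows])
E
python3 go.py 490 -19 100 -8.5
```

```text
t 0.1 p [255.3 597.3 221.6] jaw 66.9 tilt 0.1 F [-0.42  0.76  0.5 ] grip 86.9 j7 -0.06
12 [-38.0, -40.0, 10.0, 0.11] [-42.0, -35.0, 10.0, 0.11] [-46.0, -30.0, 10.0, 0.11] [-49.0, -25.0, 10.0, 0.11] [-51.0, -20.0, 10.0, 0.11] [-53.0, -14.0, 10.0, 0.11] [-54.0, -8.0, 10.0, 0.11] [-55.0, -2.0, 10.0, 0.11] [-55.0, 4.0, 10.0, 0.11] [-54.0, 10.0, 10.0, 0.11] [-53.0, 16.0, 10.0, 0.11] [-51.0, 22.0, 10.0, 0.11]
```

```bash
python3 -m inch '[[-1,-38,-40,10,0.11],[-1,-42,-35,10,0.11],[-1,-46,-30,10,0.11],[-1,-49,-25,10,0.11],[-1,-51,-20,10,0.11]]' 20; python3 -m inch '[[-1,-53,-14,8,0.11],[-1,-54,-8,8,0.11],[-1,-55,-2,8,0.11],[-1,-55,4,8,0.11],[-1,-54,10,8,0.11]]'; python3 go.py 490 -19 80 -8.5
```

```text
time: 0.72
position: [0.35, 0.336, 0.1675]
tool_rot: [-1.454, -2.783, 0.005]
ft_force: [1.0, 0.1, -0.7]
grip_width: 0.519
time: 1.35
position: [0.4432, 0.0679, 0.1255]
tool_rot: [-2.176, -2.264, 0.005]
ft_force: [0.3, 0.7, -0.2]
grip_width: 0.016
t 1.35 p [443.2  67.9 125.5] jaw 2.3 tilt 0.21 F [ 0.25  0.73 -0.22] grip 1.4 j7 -0.19
2 [-44.0, 22.0, 23.0, 0.094] [-42.0, 26.0, 23.0, 0.094]
```

```bash
python3 -m inch '[[-1,-44,22,23,0.094],[-1,-42,26,23,0.094],[-1,0,0,0,0]]'>/dev/null; python3 go.py 490 -19 65 -8.5; python3 -m inch '[[-1,0,0,0,0]]'
```

```text
t 1.73 p [491.3 -26.3  77.8] jaw -9.3 tilt 0.21 F [-0.59  0.8   0.27] grip 0.6 j7 -0.1
1 [7.0, -2.4, 12.8, -0.014]
time: 1.85
position: [0.4908, -0.0259, 0.0775]
tool_rot: [-2.394, -2.034, 0.007]
ft_force: [0.4, 0.2, -0.3]
grip_width: 0.006
```

```bash
python3 -m inch '[[-1,-7,-2,12,0.0],[-1,0,0,10,0],[-1,0,0,0,0]]'; python3 go.py
```

```text
time: 2.22
position: [0.4879, -0.0307, 0.0556]
tool_rot: [-2.389, -2.04, 0.003]
ft_force: [-1.6, -3.1, 6.8]
grip_width: 0.004
t 2.23 p [487.9 -30.7  55.6] jaw -9.0 tilt 0.12 F [-1.59 -3.13  6.78] grip 0.3 j7 -0.07
```

My x shift had the wrong sign, so the press landed 11 mm off centre and proves nothing. I'll lift, centre and press again.

```bash
python3 -m inch '[[-1,0,0,-15,0],[-1,11,0,0,0],[-1,0,0,0,0]]'; python3 go.py 489.5 -19 55.5 -8.5
```

```text
time: 2.6
position: [0.4896, -0.017, 0.0715]
tool_rot: [-2.385, -2.043, 0.001]
ft_force: [-1.2, 0.0, 0.0]
grip_width: 0.001
t 2.6 p [489.6 -17.   71.5] jaw -8.8 tilt 0.07 F [-1.21  0.05  0.02] grip 0.1 j7 -0.11
1 [-2.0, 0.3, 16.0, -0.006]
```

```bash
python3 -m inch '[[-1,-2,0,8,0],[-1,0,0,7,0],[-1,0,0,1,0],[-1,0,0,0,0]]'; python3 go.py
```

```text
time: 3.1
position: [0.4892, -0.0187, 0.055]
tool_rot: [-2.384, -2.043, 0.002]
ft_force: [-2.1, 0.7, 8.4]
grip_width: 0.007
t 3.1 p [489.2 -18.7  55. ] jaw -8.8 tilt 0.14 F [-2.08  0.72  8.43] grip 0.6 j7 -0.09
```

Cell 2 is firm (8.4 N at 5 mm), so it holds a pot. Next is cell 1.

```bash
python3 -m inch '[[-1,0,0,-14,0],[-1,-34,0,0,0],[-1,-34,0,0,0],[-1,0,0,0,0]]'; python3 go.py 479.4 -86.4 62 -8.5
```

```text
time: 3.6
position: [0.4786, -0.088, 0.0703]
tool_rot: [-2.384, -2.043, 0.003]
ft_force: [0.1, 0.1, 0.1]
grip_width: 0.005
t 3.6 p [478.6 -88.   70.3] jaw -8.8 tilt 0.14 F [0.07 0.05 0.13] grip 0.4 j7 0.05
1 [1.7, 0.6, 8.3, -0.005]
```

Moves are accurate, so I can press, read and carry on.

```bash
python3 -m inch '[[-1,1.5,0.5,8,0],[-1,0,0,7,0],[-1,0,0,0,0]]'; python3 -m inch '[[-1,0,0,-15,0],[-1,-34,0,0,0],[-1,-34,0,0,0],[-1,0,0,0,0]]'; python3 go.py 469.3 -153.6 62 -8.5
```

```text
time: 3.98
position: [0.4798, -0.0854, 0.0551]
tool_rot: [-2.382, -2.046, 0.003]
ft_force: [-3.7, -2.6, 7.8]
grip_width: 0.004
time: 4.47
position: [0.4707, -0.1508, 0.0717]
tool_rot: [-2.375, -2.053, 0.002]
ft_force: [-0.3, 0.7, -0.3]
grip_width: 0.005
t 4.47 p [ 470.7 -150.8   71.7] jaw -8.3 tilt 0.13 F [-0.32  0.7  -0.32] grip 0.4 j7 0.2
1 [-3.0, -1.0, 9.7, 0.003]
```

Cell 1 holds a pot. Now cell 0, then across to cell 3.

```bash
python3 -m inch '[[-1,-3,-1,8,0],[-1,0,0,8,0],[-1,0,0,0,0]]'; python3 -m inch '[[-1,0,0,-16,0],[-1,0,34,0,0],[-1,0,34,0,0],[-1,0,0,0,0]]'; python3 go.py 536.6 -163.7 62 -8.5
```

```text
time: 4.85
position: [0.4701, -0.1516, 0.0554]
tool_rot: [-2.371, -2.058, 0.001]
ft_force: [-2.3, -2.2, 6.7]
grip_width: 0.009
time: 5.35
position: [0.54, -0.1572, 0.0732]
tool_rot: [-2.365, -2.062, -0.002]
ft_force: [-0.8, -0.0, 0.2]
grip_width: 0.001
t 5.35 p [ 540.  -157.2   73.2] jaw -7.8 tilt 0.24 F [-0.79 -0.01  0.17] grip 0.1 j7 0.27
1 [-7.0, -2.5, 11.2, 0.012]
```

Cell 0 holds a pot.

```bash
python3 -m inch '[[-1,-7,-2.5,9,0.01],[-1,0,0,8,0],[-1,0,0,0,0]]'; python3 -m inch '[[-1,0,0,-16,0],[-1,34,0,0,0],[-1,34,0,0,0],[-1,0,0,0,0]]'; python3 go.py 546.6 -96.6 62 -8.5
```

```text
time: 5.72
position: [0.5339, -0.1631, 0.0548]
tool_rot: [-2.373, -2.048, -0.001]
ft_force: [-0.3, -0.4, 1.0]
grip_width: 0.004
time: 6.22
position: [0.5448, -0.0951, 0.076]
tool_rot: [-2.378, -2.046, -0.006]
ft_force: [1.0, -0.7, 0.8]
grip_width: 0.005
t 6.22 p [544.8 -95.1  76. ] jaw -8.6 tilt 0.37 F [ 0.97 -0.68  0.76] grip 0.5 j7 0.13
1 [-1.3, 2.0, 14.0, -0.001]
```

Cell 3 gave only 1.0 N at 5 mm, so it is empty. Next is cell 4.

```bash
python3 -m inch '[[-1,-1,2,11,0],[-1,0,0,9,0],[-1,0,0,0.5,0]]'; python3 -m inch '[[-1,0,0,-16,0],[-1,34,0,0,0],[-1,34,0,0,0],[-1,0,0,0,0]]'; python3 go.py 556.7 -29.3 62 -8.5
```

```text
time: 6.6
position: [0.5475, -0.098, 0.0562]
tool_rot: [-2.381, -2.044, -0.01]
ft_force: [-0.7, 2.8, 4.3]
grip_width: 0.003
time: 7.1
position: [0.5582, -0.0337, 0.0759]
tool_rot: [-2.389, -2.038, -0.009]
ft_force: [0.1, -0.1, 0.3]
grip_width: 0.002
t 7.1 p [558.2 -33.7  75.9] jaw -9.1 tilt 0.32 F [ 0.1  -0.08  0.27] grip 0.1 j7 0.0
1 [4.1, -2.2, 13.9, -0.01]
```

Cell 4 holds a pot (4.3 N at 3.8 mm). I'll check cell 5 as well, pressing a little deeper.

```bash
python3 -m inch '[[-1,4,-2,11,0],[-1,0,0,9,0],[-1,0,0,1,0]]';python3 -m inch '[[-1,0,0,-35,0],[-1,0,0,-35,0]]'; python3 go.py 454.6 228.5 115 26
```

```text
time: 7.48
position: [0.5564, -0.0327, 0.0542]
tool_rot: [2.393, 2.034, 0.007]
ft_force: [0.3, -0.2, 0.4]
grip_width: 0.005
time: 7.72
position: [0.5529, -0.0348, 0.122]
tool_rot: [-2.394, -2.029, 0.005]
ft_force: [0.6, 0.1, 0.5]
grip_width: 0.005
t 7.72 p [552.9 -34.8 122. ] jaw -9.4 tilt 0.26 F [0.6  0.08 0.48] grip 0.4 j7 -0.04
5 [49.0, -28.0, 2.0, -0.124] [52.0, -22.0, 2.0, -0.124] [54.0, -15.0, 2.0, -0.124] [56.0, -8.0, 2.0, -0.124] [56.0, -2.0, 2.0, -0.124]
```

Cell 5 is empty too (0.4 N at 6 mm). The empty wells are 3 and 5. I'll fetch the yellow tin first.

```bash
python3 -m inch '[[0.4,49,-28,2,-0.124],[0.4,52,-22,2,-0.124],[0.4,54,-15,2,-0.124],[0.4,56,-8,2,-0.124],[0.4,56,-2,2,-0.124]]'>/dev/null; python3 -m inch '[[0.4,0,0,0,0]]'; python3 go.py 454.6 228.5 110 26; python3 - <<'E'
from h import *
d=im("scene"); cv2.imwrite("pics/y1.png",cv2.resize(d["color"][200:340,300:470,::-1],(680,560),interpolation=3))
E
```

```text
time: 8.48
position: [0.4553, 0.2305, 0.115]
tool_rot: [1.649, 2.67, 0.004]
ft_force: [0.0, -1.0, 0.3]
grip_width: 0.609
t 8.47 p [455.3 230.5 115. ] jaw 26.6 tilt 0.25 F [ 0.03 -1.03  0.29] grip 52.9 j7 -0.03
1 [-1.5, -1.6, 5.0, 0.01]
```

View pics/y1.png

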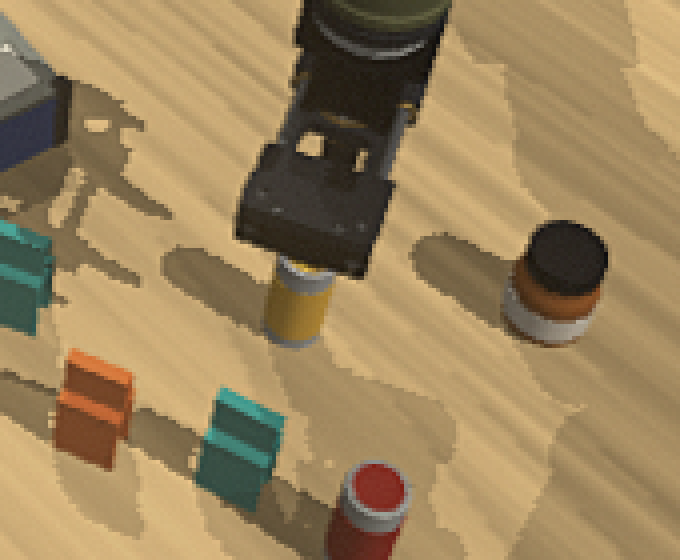

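The gripper sits squarely over the yellow tin at crop (300,290). Descend and grip.

```bash
python3 -m inch '[[0.4,-2,-2,30,0],[0.4,0,0,35,0],[0.4,0,0,6,0]]'; python3 -m inch '[[-1,0,0,0,0],[-1,0,0,0,0],[-1,0,0,0,0]]' 30; python3 go.py 454.6 228.5 43 26
```

```text
time: 8.9
position: [0.4598, 0.2197, 0.0437]
tool_rot: [1.666, 2.654, 0.004]
ft_force: [0.1, -0.1, 0.5]
grip_width: 0.701
time: 9.28
position: [0.4622, 0.2181, 0.0462]
tool_rot: [1.67, 2.649, 0.007]
ft_force: [-2.5, -1.2, 1.0]
grip_width: 0.444
t 9.28 p [462.2 218.1  46.2] jaw 25.5 tilt 0.63 F [-2.48 -1.24  0.96] grip 38.7 j7 0.01
1 [12.6, -2.4, 3.2, -0.008]
```

The arm drifted about 12 mm along tool x on the descent, so the pads are off centre. I'll reopen, centre and regrip.

```bash
python3 -m inch '[[0.3,0,0,0,0],[0.3,0,0,0,0]]'; python3 go.py 454.6 228.5 43 26;  python3 - <<'E'
from h import *
d=im("top"); P=pts(d); hsv=cv2.cvtColor(d["color"],cv2.COLOR_RGB2HSV)
for n in("top","scene"):
    d=im(n);P=pts(d); hsv=cv2.cvtColor(d["color"],cv2.COLOR_RGB2HSV)
    m=(hsv[...,0]>18)&(hsv[...,0]<32)&(hsv[...,1]>150)&(np.hypot(P[...,0]-.455,P[...,1]-.228)<.03)&(P[...,2]>.01)
    Q=P[m]; print(n,len(Q), Q.min(0).round(3) if len(Q) else 0,Q.max(0).round(3) if len(Q) else 0)
E
```

```text
time: 9.52
position: [0.4628, 0.2186, 0.0473]
tool_rot: [1.67, 2.649, 0.01]
ft_force: [-0.1, 0.5, 0.4]
grip_width: 0.591
t 9.53 p [462.8 218.6  47.3] jaw 25.5 tilt 0.71 F [-0.08  0.51  0.43] grip 51.4 j7 0.01
1 [12.5, -3.2, 4.2, -0.008]
top 1 [0.455 0.245 0.454] [0.455 0.245 0.454]
scene 9 [0.443 0.223 0.011] [0.474 0.246 0.465]
```

```bash
python3 -m inch '[[0.3,12.5,-3,4,0],[0.3,0,0,0,0]]'; python3 go.py 454.6 228.5 43 26
```

```text
time: 9.93
position: [0.4537, 0.2296, 0.0426]
tool_rot: [1.669, 2.649, 0.009]
ft_force: [-0.7, 0.4, -0.2]
grip_width: 0.646
t 9.93 p [453.7 229.6  42.6] jaw 25.6 tilt 0.67 F [-0.68  0.36 -0.17] grip 56.2 j7 -0.02
1 [-1.4, 0.3, -0.4, -0.008]
```

```bash
python3 -m inch '[[-1,-1,0,0,0],[-1,0,0,0,0],[-1,0,0,0,0]]' 30; python3 -m inch '[[-1,0,0,-45,0],[-1,0,0,-45,0],[-1,0,0,0,0]]'; python3 go.py 556.7 -29.3 130 -8.5
```

```text
time: 10.3
position: [0.454, 0.2286, 0.0424]
tool_rot: [1.669, 2.65, 0.009]
ft_force: [-0.6, 0.3, 0.0]
grip_width: 0.435
time: 10.68
position: [0.452, 0.2274, 0.133]
tool_rot: [1.671, 2.65, 0.003]
ft_force: [0.5, 0.2, -2.5]
grip_width: 0.431
t 10.68 p [452.  227.4 133. ] jaw 25.5 tilt 0.52 F [ 0.47  0.23 -2.48] grip 37.5 j7 -0.06
5 [-55.0, -3.0, 1.0, 0.119] [-55.0, 3.0, 1.0, 0.119] [-55.0, 10.0, 1.0, 0.119] [-53.0, 16.0, 1.0, 0.119] [-51.0, 22.0, 1.0, 0.119]
```

```bash
python3 -m inch '[[-1,-55,-3,1,0.119],[-1,-55,3,1,0.119],[-1,-55,10,1,0.119],[-1,-53,16,1,0.119],[-1,-51,22,1,0.119]]'>/dev/null; python3 -m inch '[[-1,0,0,0,0],[-1,0,0,0,0]]';  python3 go.py 556.7 -29.3 108 -8.5; python3 - <<'E'
from h import *
for n in("top","scene"):
    d=im(n); P=pts(d); hsv=cv2.cvtColor(d["color"],cv2.COLOR_RGB2HSV)
    if n=="scene": cv2.imwrite("pics/y2.png",cv2.resize(d["color"][110:290,190:400,::-1],(770,660),interpolation=3)[:600])
E
```

```text
time: 11.55
position: [0.5508, -0.0378, 0.1193]
tool_rot: [2.395, 2.028, -0.012]
ft_force: [0.3, 0.5, -1.6]
grip_width: 0.432
t 11.55 p [550.8 -37.8 119.3] jaw -9.5 tilt 0.48 F [ 0.28  0.46 -1.59] grip 37.6 j7 -0.04
1 [9.4, 4.4, 11.2, -0.017]
```

View pics/y2.png

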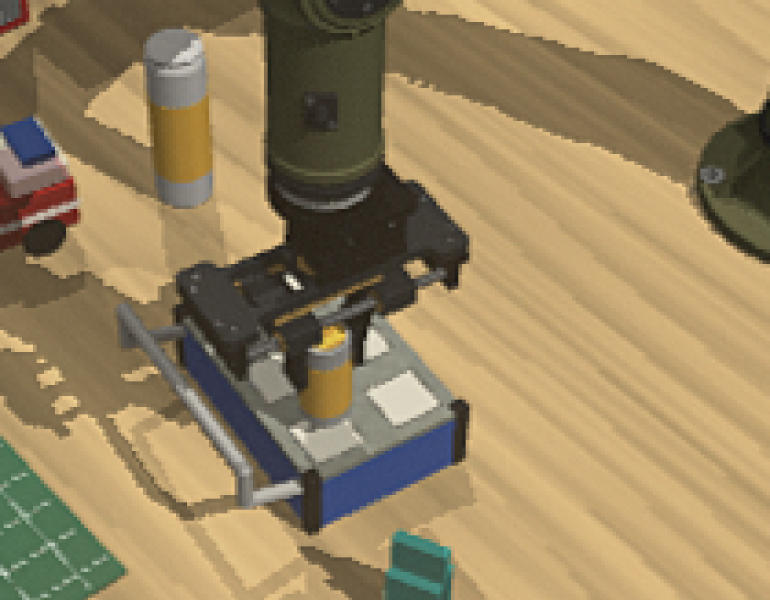

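The tin is held upright at (328,380), just short of cell 5's plate at (330,440). I'll centre it, then lower in small steps.

```bash
python3 -m inch '[[-1,9.5,4.5,8,-0.017],[-1,0,0,0,0]]'; python3 go.py 556.7 -29.3 108 -8.5
```

```text
time: 11.9
position: [0.5569, -0.0253, 0.1107]
tool_rot: [2.371, 2.057, -0.011]
ft_force: [-0.2, 0.4, -2.3]
grip_width: 0.429
t 11.9 p [556.9 -25.3 110.7] jaw -8.1 tilt 0.41 F [-0.23  0.39 -2.26] grip 37.4 j7 -0.03
1 [-4.0, 0.3, 2.8, 0.007]
```

```bash
python3 -m inch '[[-1,-4,0,2,0.007],[-1,0,0,0,0]]'; python3 go.py 556.7 -29.3 108 -8.5
```

```text
time: 12.15
position: [0.5562, -0.0285, 0.1085]
tool_rot: [2.377, 2.051, -0.011]
ft_force: [-0.3, 0.2, -1.9]
grip_width: 0.429
t 12.15 p [556.2 -28.5 108.5] jaw -8.4 tilt 0.43 F [-0.31  0.17 -1.9 ] grip 37.3 j7 -0.03
1 [-0.7, 0.6, 0.5, 0.001]
```

```bash
python3 -m inch '[[-1,-0.5,0.5,6,0],[-1,0,0,6,0]]'; python3 go.py 556.7 -29.3 96 -8.5
```

```text
time: 12.4
position: [0.5571, -0.0293, 0.0965]
tool_rot: [2.377, 2.05, -0.009]
ft_force: [-0.9, -0.6, -2.2]
grip_width: 0.431
t 12.4 p [557.1 -29.3  96.5] jaw -8.4 tilt 0.37 F [-0.94 -0.56 -2.24] grip 37.5 j7 -0.02
1 [-0.0, -0.4, 0.5, 0.001]
```

It is entering cleanly (underside about 54 mm, no reaction). Continue down.

```bash
python3 -m inch '[[-1,0,0,9,0],[-1,0,0,8,0]]'; python3 go.py 556.7 -29.3 69 -8.5
```

```text
time: 12.65
position: [0.5572, -0.0295, 0.0784]
tool_rot: [2.377, 2.05, -0.008]
ft_force: [0.5, 0.1, -1.0]
grip_width: 0.43
t 12.65 p [557.2 -29.5  78.4] jaw -8.5 tilt 0.35 F [ 0.48  0.07 -1.02] grip 37.4 j7 -0.0
1 [0.2, -0.5, 9.4, 0.001]
```

```bash
python3 -m inch '[[-1,0,0,5,0],[-1,0,0,4,0]]'; python3 go.py 556.7 -29.3 68 -8.5
```

```text
time: 12.9
position: [0.5569, -0.0296, 0.0681]
tool_rot: [2.377, 2.05, -0.01]
ft_force: [-0.1, 0.5, -2.2]
grip_width: 0.429
t 12.9 p [556.9 -29.6  68.1] jaw -8.5 tilt 0.38 F [-0.15  0.46 -2.16] grip 37.3 j7 0.0
1 [0.2, -0.2, 0.1, 0.001]
```

```bash
python3 -m inch '[[-1,0,0,1.5,0],[-1,0,0,1,0]]'; python3 go.py 556.7 -29.3 68 -8.5
```

```text
time: 13.15
position: [0.5569, -0.0296, 0.0671]
tool_rot: [2.378, 2.05, -0.01]
ft_force: [-3.1, 1.1, 8.3]
grip_width: 0.431
t 13.15 p [556.9 -29.6  67.1] jaw -8.5 tilt 0.36 F [-3.14  1.07  8.31] grip 37.5 j7 0.0
1 [0.2, -0.2, -0.9, 0.001]
```

The tin is on the stop at TCP 67.1 mm, where home was predicted. Release and leave for the red tin.

```bash
python3 -m inch '[[0.3,0,0,0,0],[0.3,0,0,0,0]]'; python3 -m inch '[[0.3,0,0,-25,0],[0.3,0,0,-40,0]]'; python3 - <<'E'
from h import *
d=im("scene"); P=pts(d)
m=(np.hypot(P[...,0]-.5567,P[...,1]+.0293)<.02)&(P[...,2]>.085)&(P[...,2]<.115)
print(m.sum(),np.percentile(P[m][:,2],[50,80,95]))
E
python3 go.py 547 363 115 33
```

```text
time: 13.4
position: [0.5576, -0.0297, 0.0679]
tool_rot: [2.378, 2.05, -0.007]
ft_force: [-0.1, 0.5, 0.9]
grip_width: 0.574
time: 13.65
position: [0.5555, -0.0294, 0.1312]
tool_rot: [-2.379, -2.051, 0.016]
ft_force: [0.1, -0.1, 0.7]
grip_width: 0.644
145 [0.10296365 0.10478371 0.10618194]
t 13.7 p [559.2 -29.6 137.3] jaw -8.5 tilt 0.29 F [ 1.49 -0.61  3.19] grip 56.1 j7 -0.04
7 [55.0, -10.0, 3.0, -0.103] [56.0, -4.0, 3.0, -0.103] [56.0, 2.0, 3.0, -0.103] [56.0, 7.0, 3.0, -0.103] [55.0, 13.0, 3.0, -0.103] [53.0, 19.0, 3.0, -0.103] [51.0, 24.0, 3.0, -0.103]
```

The yellow tin's top is at 105 mm, so it is home. Now the red tin.

```bash
python3 -m inch '[[0.4,55,-10,2,-0.103],[0.4,56,-4,2,-0.103],[0.4,56,2,2,-0.103],[0.4,56,7,2,-0.103],[0.4,55,13,2,-0.103]]'>/dev/null; python3 -m inch '[[0.4,53,19,2,-0.103],[0.4,51,24,2,-0.103],[0.4,0,0,0,0]]'; python3 go.py 547 363 110 33
```

```text
time: 14.7
position: [0.5491, 0.376, 0.1238]
tool_rot: [1.471, 2.763, 0.01]
ft_force: [-0.2, -0.6, 0.1]
grip_width: 0.696
t 14.7 p [549.1 376.  123.8] jaw 33.9 tilt 0.71 F [-0.21 -0.63  0.09] grip 60.5 j7 0.03
1 [-9.6, -9.2, 13.8, 0.016]
```

```bash
python3 -m inch '[[0.4,-9.5,-9,13,0.016],[0.4,0,0,0,0]]'>/dev/null; python3 go.py 547 363 80 33
```

```text
t 14.95 p [547.5 359.9 109. ] jaw 32.8 tilt 0.71 F [ 0.74 -1.07 -0.03] grip 60.9 j7 0.03
1 [3.1, 1.1, 28.9, -0.003]
```

```bash
python3 -m inch '[[0.4,3,1,27,0],[0.4,0,0,0,0]]'>/dev/null; python3 go.py 547 363 43 33
```

```text
t 15.2 p [548.3 359.2  82. ] jaw 32.5 tilt 0.75 F [-0.27  0.07  0.02] grip 61.0 j7 0.04
1 [4.2, 0.6, 38.9, -0.009]
```

```bash
python3 -m inch '[[0.4,4,0.5,20,0],[0.4,0,0,18,0],[0.4,0,0,0,0]]'>/dev/null; python3 go.py 547 363 43 33
```

```text
t 15.57 p [548.7 361.8  43.4] jaw 32.3 tilt 0.88 F [-0.79 -0.65  0.86] grip 61.2 j7 0.04
1 [1.9, -0.8, 0.4, -0.012]
```

```bash
python3 -m inch '[[0.4,2,-1,0.5,0],[-1,0,0,0,0],[-1,0,0,0,0],[-1,0,0,0,0]]' 30; python3 go.py; python3 -m inch '[[-1,0,0,-45,0],[-1,0,0,-45,0],[-1,0,0,0,0]]'; python3 go.py 536.6 -163.7 128 -8.5
```

```text
time: 16.08
position: [0.5474, 0.3638, 0.0444]
tool_rot: [1.508, 2.739, 0.013]
ft_force: [-2.0, -0.3, 1.4]
grip_width: 0.442
t 16.07 p [547.4 363.8  44.4] jaw 32.3 tilt 0.97 F [-2.03 -0.33  1.45] grip 38.4 j7 0.03
time: 16.45
position: [0.5451, 0.3632, 0.1355]
tool_rot: [1.508, 2.74, 0.009]
ft_force: [-0.0, -0.2, -1.7]
grip_width: 0.43
t 16.45 p [545.1 363.2 135.5] jaw 32.3 tilt 0.86 F [-0.04 -0.19 -1.69] grip 37.4 j7 0.01
10 [-44.0, -29.0, 1.0, 0.071] [-46.0, -26.0, 1.0, 0.071] [-48.0, -22.0, 1.0, 0.071] [-49.0, -19.0, 1.0, 0.071] [-50.0, -15.0, 1.0, 0.071] [-51.0, -12.0, 1.0, 0.071] [-52.0, -8.0, 1.0, 0.071] [-53.0, -4.0, 1.0, 0.071] [-53.0, -1.0, 1.0, 0.071] [-53.0, 3.0, 1.0, 0.071]
```

The route crosses the yellow tin (top at 105 mm), so I'll go up 50 mm first.

```bash
python3 -m inch '[[-1,0,0,-50,0],[-1,-44,-29,0,0.071],[-1,-46,-26,0,0.071],[-1,-48,-22,0,0.071],[-1,-49,-19,0,0.071]]'; python3 -m inch '[[-1,-50,-15,0,0.071],[-1,-51,-12,0,0.071],[-1,-52,-8,0,0.071],[-1,-53,-4,0,0.071]]'; python3 go.py 536.6 -163.7 160 -8.5
```

```text
time: 17.08
position: [0.5366, 0.1516, 0.1806]
tool_rot: [1.882, 2.505, 0.002]
ft_force: [0.8, -0.2, -1.2]
grip_width: 0.429
time: 17.58
position: [0.5292, -0.0657, 0.1766]
tool_rot: [2.23, 2.206, -0.004]
ft_force: [0.9, -0.6, -2.2]
grip_width: 0.427
t 17.57 p [529.2 -65.7 176.6] jaw -0.6 tilt 0.3 F [ 0.91 -0.58 -2.22] grip 37.2 j7 0.12
2 [-49.0, 4.0, 9.0, 0.069] [-49.0, 8.0, 9.0, 0.069]
```

```bash
python3 -m inch '[[-1,-49,4,9,0.069],[-1,-45,8,15,0.069],[-1,0,0,22,0],[-1,0,0,0,0]]'; python3 go.py 536.6 -163.7 112 -8.5
```

```text
time: 18.08
position: [0.5324, -0.1693, 0.1261]
tool_rot: [2.394, 2.031, -0.012]
ft_force: [-0.0, 1.1, -1.7]
grip_width: 0.43
t 18.07 p [ 532.4 -169.3  126.1] jaw -9.4 tilt 0.45 F [-0.01  1.09 -1.74] grip 37.4 j7 0.23
1 [6.3, 3.3, 14.1, -0.015]
```

```bash
python3 -m inch '[[-1,6,3.5,14,-0.015],[-1,0,0,0,0]]'>/dev/null; python3 go.py 536.6 -163.7 108 -8.5
```

```text
t 18.32 p [ 537.3 -162.2  111.3] jaw -8.3 tilt 0.42 F [-0.15 -0.47 -1.32] grip 37.5 j7 0.25
1 [-1.6, -0.5, 3.3, 0.003]
```

```bash
python3 -m inch '[[-1,-1.5,-0.5,3,0.003],[-1,0,0,6,0],[-1,0,0,5,0]]'>/dev/null; python3 go.py 536.6 -163.7 98 -8.5
```

```text
t 18.7 p [ 537.9 -162.9   97.9] jaw -8.4 tilt 0.36 F [-0.38  0.12 -0.5 ] grip 37.0 j7 0.26
1 [-1.0, -1.1, -0.1, 0.002]
```

```bash
python3 -m inch '[[-1,-0.5,-1,8,0],[-1,0,0,8,0],[-1,0,0,6,0]]'; python3 go.py 536.6 -163.7 69 -8.5
```

```text
time: 19.08
position: [0.5369, -0.1633, 0.0746]
tool_rot: [2.374, 2.051, -0.007]
ft_force: [0.1, -0.0, -1.6]
grip_width: 0.425
t 19.07 p [ 536.9 -163.3   74.6] jaw -8.4 tilt 0.35 F [ 0.12 -0.04 -1.56] grip 37.0 j7 0.28
1 [-0.4, -0.3, 5.6, 0.002]
```

```bash
python3 -m inch '[[-1,0,0,4,0],[-1,0,0,1,0]]'; python3 -m inch '[[-1,0,0,1.5,0],[-1,0,0,0.5,0]]'
```

```text
time: 19.32
position: [0.5369, -0.1633, 0.0693]
tool_rot: [2.375, 2.051, -0.007]
ft_force: [-2.4, 1.0, 5.1]
grip_width: 0.424
time: 19.58
position: [0.5369, -0.1633, 0.0694]
tool_rot: [2.376, 2.052, -0.006]
ft_force: [-2.0, 0.8, 3.4]
grip_width: 0.427
```

The red tin is on the stop at 69.4 mm, exactly as predicted. Release and go to the marker.

```bash
python3 -m inch '[[0.3,0,0,0,0],[0.3,0,0,0,0]]' >/dev/null; python3 -m inch '[[0.3,0,0,-25,0],[0.3,0,0,-40,0],[0.3,0,0,-20,0]]'>/dev/null; python3 - <<'E'
from h import *
d=im("scene"); P=pts(d)
for c in((.5567,-.0293),(.5366,-.1637)):
    m=(np.hypot(P[...,0]-c[0],P[...,1]-c[1])<.018)&(P[...,2]>.085)&(P[...,2]<.115)
    print(m.sum(),np.percentile(P[m][:,2],[50,80,95]))
E
python3 go.py 613.4 205.8 140 22.5
```

```text
108 [0.10372408 0.10521688 0.10670927]
86 [0.10370188 0.10548719 0.10722194]
t 20.25 p [ 537.5 -163.3  157. ] jaw -8.4 tilt 0.31 F [ 1.83 -0.65  1.66] grip 56.3 j7 0.22
7 [54.0, 3.0, 2.0, -0.077] [53.0, 7.0, 2.0, -0.077] [53.0, 11.0, 2.0, -0.077] [52.0, 15.0, 2.0, -0.077] [50.0, 19.0, 2.0, -0.077] [49.0, 23.0, 2.0, -0.077] [47.0, 27.0, 2.0, -0.077]
```

Both tins' tops are at 105 mm.

```bash
python3 -m inch '[[0,54,3,0,-0.077],[0,53,7,0,-0.077],[0,53,11,0,-0.077],[0,52,15,2,-0.077],[0,50,19,2,-0.077]]'>/dev/null; python3 -m inch '[[0,49,23,2,-0.077],[0,45,25,2,-0.077],[0,0,0,0,0]]'; python3 go.py 613.4 205.8 100 22.5
```

```text
time: 21.25
position: [0.612, 0.2151, 0.1415]
tool_rot: [1.725, 2.622, -0.006]
ft_force: [0.0, 0.1, -1.3]
grip_width: 0.497
t 21.25 p [612.  215.1 141.5] jaw 23.3 tilt 0.3 F [ 0.05  0.14 -1.31] grip 43.3 j7 0.15
1 [-8.9, -2.4, 41.6, 0.014]
```

```bash
python3 -m inch '[[0,-9,-2.5,41,0.014],[0,0,0,0,0]]'>/dev/null; python3 go.py 613.4 205.8 60 22.5; python3 - <<'E'
from h import *
d=im("scene"); cv2.imwrite("pics/t1.png",cv2.resize(d["color"][200:340,260:430,::-1],(680,560),interpolation=3))
E
```

```text
t 21.5 p [613.1 204.7  98.5] jaw 22.5 tilt 0.4 F [-0.38 -1.04  0.1 ] grip 43.6 j7 0.16
1 [1.1, 0.8, 38.5, -0.0]
```

View pics/t1.png

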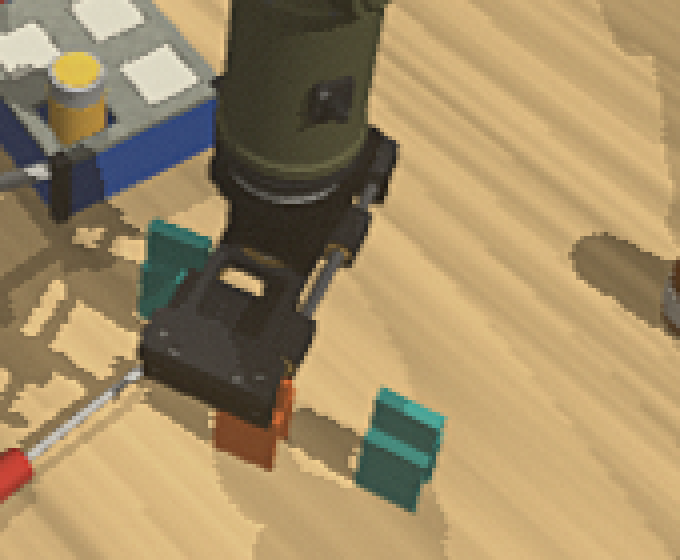

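The gripper is over the orange marker (250,420), with the yellow tin home at (78,95). Descend to 59 mm and grip the tab.

```bash
python3 -m inch '[[0,1,1,20,0],[0,0,0,18,0],[0,0,0,0,0]]'>/dev/null; python3 go.py 613.4 205.8 59 22.5
```

```text
t 21.93 p [617.9 206.7  63.9] jaw 22.4 tilt 0.54 F [-1.31 -0.61  0.33] grip 43.7 j7 0.17
1 [0.9, -4.6, 4.8, -0.001]
```

```bash
python3 -m inch '[[0,1,-4.5,4.5,0],[0,0,0,0,0]]'>/dev/null; python3 go.py 613.4 205.8 59 22.5
```

```text
t 22.18 p [613.5 205.9  59.6] jaw 22.4 tilt 0.57 F [ 0.23 -0.07 -0.44] grip 43.5 j7 0.17
1 [-0.1, -0.1, 0.6, -0.001]
```

```bash
python3 -m inch '[[-1,0,0,0,0],[-1,0,0,0,0],[-1,0,0,0,0],[-1,0,0,0,0]]' 25; python3 go.py; python3 -m inch '[[-1,0,0,-45,0],[-1,0,0,-50,0],[-1,0,0,-30,0]]'; python3 go.py 627.7 -108.8 185 -8.5 50
```

```text
time: 22.68
position: [0.6143, 0.2064, 0.061]
tool_rot: [1.741, 2.602, 0.009]
ft_force: [-0.2, 1.2, -0.2]
grip_width: 0.131
t 22.68 p [614.3 206.4  61. ] jaw 22.4 tilt 0.69 F [-0.21  1.19 -0.15] grip 11.4 j7 0.17
time: 23.05
position: [0.6105, 0.2058, 0.1853]
tool_rot: [1.743, 2.606, -0.002]
ft_force: [-0.1, -0.4, 0.3]
grip_width: 0.111
t 23.05 p [610.5 205.8 185.3] jaw 22.4 tilt 0.39 F [-0.12 -0.37  0.3 ] grip 9.7 j7 0.13
7 [-42.0, -15.0, 0.0, 0.077] [-44.0, -12.0, 0.0, 0.077] [-44.0, -8.0, 0.0, 0.077] [-45.0, -5.0, 0.0, 0.077] [-45.0, -1.0, 0.0, 0.077] [-45.0, 2.0, 0.0, 0.077] [-45.0, 6.0, 0.0, 0.077]
```

```bash
python3 -m inch '[[-1,-42,-15,0,0.077],[-1,-44,-12,0,0.077],[-1,-44,-8,0,0.077],[-1,-45,-5,0,0.077],[-1,-45,-1,0,0.077]]'>/dev/null; python3 -m inch '[[-1,-45,2,0,0.077],[-1,-40,6,0,0.077],[-1,0,0,0,0]]'; python3 go.py 627.7 -108.8 170 -8.5; python3 - <<'E'
from h import *
for n in("top","scene"):
    d=im(n); P=pts(d); hsv=cv2.cvtColor(d["color"],cv2.COLOR_RGB2HSV)
    # bar: points in crate frame
    e=np.array([.989,-.149]); f=np.array([.149,.989]); q=P[...,:2]-np.array([.513,-.0915])
    X=q@e;Y=q@f
    m=(abs(X-.116)<.02)&(abs(Y)<.078)&(P[...,2]>.08)&(P[...,2]<.108)
    print(n,"bar n",m.sum(),"X med",np.median(X[m]).round(4),"fit",np.polyfit(Y[m],X[m],1).round(4) if m.sum()>9 else 0,"zmax",np.percentile(P[m][:,2],[50,90]).round(3))
    o=(hsv[...,0]>3)&(hsv[...,0]<14)&(hsv[...,1]>140)&(abs(X-.116)<.06)&(abs(Y)<.08)&(P[...,2]>.1)&(P[...,2]<.22)
    Q=P[o]; print("tag n",o.sum(),"z",np.percentile(Q[:,2],[2,98]).round(3),"X",np.percentile(X[o],[2,50,98]).round(4),"Y",np.percentile(Y[o],[2,50,98]).round(4))
    if n=="scene": cv2.imwrite("pics/b1.png",cv2.resize(d["color"][110:270,190:390,::-1],(750,600),interpolation=3))
E
```

```text
time: 24.05
position: [0.6183, -0.1316, 0.1836]
tool_rot: [2.421, 1.993, -0.006]
ft_force: [0.3, 0.9, -0.2]
grip_width: 0.114
t 24.05 p [ 618.3 -131.6  183.6] jaw -11.1 tilt 0.38 F [ 0.27  0.89 -0.21] grip 9.9 j7 0.14
1 [24.3, 4.8, 13.4, -0.045]
top bar n 20 X med 0.1131 fit [0.213  0.1287] zmax [0.099 0.103]Traceback (most recent call last):
  File "<stdin>", line 10, in <module>
    return _quantile_unchecked(
        a, q, axis, out, overwrite_input, method, keepdims, weights)
    return _ureduce(a,
                    func=_quantile_ureduce_func,
    ...<5 lines>...
                    overwrite_input=overwrite_input,
                    method=method)
    r = func(a, **kwargs)
    result = _quantile(arr,
                       quantiles=q,
    ...<2 lines>...
                       out=out,
                       weights=wgt)
    slices_having_nans = np.isnan(arr[-1, ...])
                                  ~~~^^^^^^^^^
IndexError: index -1 is out of bounds for axis 0 with size 0
```

```bash
python3 -m inch '[[-1,24,5,13,-0.045],[-1,0,0,0,0]]'>/dev/null; python3 go.py 627.7 -108.8 170 -8.5; python3 - <<'E'
from h import *
e=np.array([.989,-.149]); f=np.array([.149,.989])
def an(n,d,lab):
    P=pts(d); hsv=cv2.cvtColor(d["color"],cv2.COLOR_RGB2HSV)
    q=P[...,:2]-np.array([.513,-.0915]); X=q@e;Y=q@f
    if lab=="bar": m=(abs(X-.116)<.02)&(abs(Y)<.078)&(P[...,2]>.08)&(P[...,2]<.108)
    else: m=((hsv[...,0]<14))&(hsv[...,1]>140)&(abs(X-.116)<.06)&(abs(Y)<.08)&(P[...,2]>.1)&(P[...,2]<.22)
    print(n,lab,m.sum())
    if m.sum()>9: print(" X",np.percentile(X[m],[3,50,97]).round(4),"fit",np.polyfit(Y[m],X[m],1).round(4),"Y",np.percentile(Y[m],[3,50,97]).round(4),"z",np.percentile(P[m][:,2],[3,50,97]).round(3))
for n in("top","scene"): an(n,np.load(f"{n}0.npy",allow_pickle=True).item(),"bar")
d=im("scene"); an("scene",d,"tag")
cv2.imwrite("pics/b1.png",cv2.resize(d["color"][110:270,190:390,::-1],(750,600),interpolation=3))
E
```

```text
t 24.35 p [ 627.9 -102.7  167.7] jaw -8.1 tilt 0.17 F [ 1.39  0.08 -0.71] grip 9.7 j7 0.15
1 [-6.0, 0.7, -2.2, 0.008]
top bar 205
 X [0.1086 0.1135 0.1207] fit [0.0033 0.114 ] Y [-0.073  -0.0006  0.0723] z [0.093 0.099 0.104]
scene bar 210
 X [0.1119 0.1185 0.123 ] fit [-0.0042  0.1182] Y [-0.0722  0.0043  0.0736] z [0.091 0.097 0.101]
scene tag 271
 X [0.1035 0.1208 0.1312] fit [-0.2363  0.1234] Y [-0.0049  0.0201  0.0286] z [0.111 0.153 0.19 ]
```

View pics/b1.png

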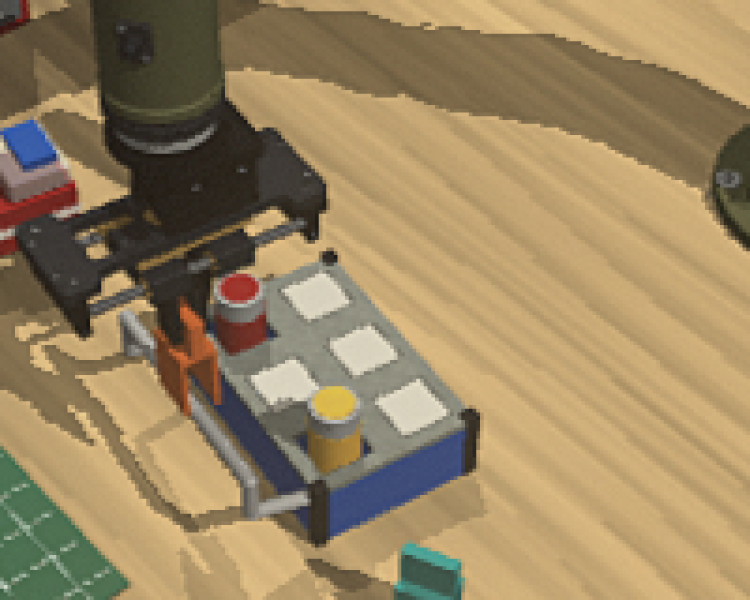

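The marker hangs upright above the bar at (188,370), both tins stand home and the other plates are flush. Its legs are centred 0.8 mm short of the bar. I'll correct that and lower.

```bash
python3 -m inch '[[-1,-4,0.8,0,-0.004],[-1,0,0,0,0]]'>/dev/null; python3 go.py 627.7 -108.8 165 -8.5
```

```text
t 24.65 p [ 628.2 -108.4  168.9] jaw -7.8 tilt 0.26 F [-0.46  0.18 -0.54] grip 9.7 j7 0.17
1 [-0.5, -0.4, 3.9, 0.012]
```

```bash
python3 -m inch '[[-1,0,0,6,0.012],[-1,0,0,7,0],[-1,0,0,7,0]]'>/dev/null; python3 go.py 627.9 -108.8 145 -8.5
```

```text
t 25.02 p [ 628.5 -108.8  148.4] jaw -8.6 tilt 0.26 F [-0.47  0.45 -1.42] grip 9.7 j7 0.16
1 [-0.1, -0.6, 3.4, -0.001]
```

Feet are at about 87 mm, below the bar's top, with no contact. Continue.

```bash
python3 -m inch '[[-1,0,-0.5,9,0],[-1,0,0,9,0],[-1,0,0,8,0]]'>/dev/null; python3 go.py 627.9 -108.8 113 -8.5
```

```text
t 25.4 p [ 627.6 -108.8  120.1] jaw -8.6 tilt 0.25 F [-1.02 -1.12 -0.57] grip 9.4 j7 0.17
1 [0.1, 0.3, 7.1, -0.002]
```

```bash
python3 -m inch '[[-1,0,0,5,0],[-1,0,0,2,0]]'; python3 -m inch '[[-1,0,0,1.5,0],[-1,0,0,0.5,0]]'
```

```text
time: 25.65
position: [0.6272, -0.1088, 0.112]
tool_rot: [2.38, 2.047, -0.006]
ft_force: [-2.4, 0.2, 10.7]
grip_width: 0.114
time: 25.9
position: [0.6276, -0.1089, 0.1121]
tool_rot: [2.38, 2.047, -0.004]
ft_force: [0.1, 0.9, -0.3]
grip_width: 0.114
```

It touched down at TCP 112 mm (111 predicted). I'll release with a small opening, rise straight up and look.

```bash
python3 -m inch '[[-0.5,0,0,0,0],[-0.5,0,0,0,0],[-0.5,0,0,0,0]]'; python3 -m inch '[[-0.5,0,0,-20,0],[-0.5,0,0,-30,0],[-0.5,0,0,-50,0],[-0.5,0,0,-50,0]]'; python3 -m inch '[[-0.5,-40,-50,-10,0],[-0.5,-40,-50,0,0],[-0.5,0,0,0,0],[-0.5,0,0,0,0]]'; python3 - <<'E'
from h import *
a=[]
e=np.array([.989,-.149]); f=np.array([.149,.989])
for n in("scene","top"):
    d=im(n);P=pts(d); hsv=cv2.cvtColor(d["color"],cv2.COLOR_RGB2HSV)
    q=P[...,:2]-np.array([.513,-.0915]); X=q@e;Y=q@f
    for lab,m in(("tag",(hsv[...,0]<14)&(hsv[...,1]>140)&(abs(X-.116)<.05)&(abs(Y)<.08)&(P[...,2]>.03)&(P[...,2]<.2)),("red",(np.hypot(X-.034,Y+.068)<.018)&(P[...,2]>.085)&(P[...,2]<.12)),("yel",(np.hypot(X-.034,Y-.068)<.018)&(P[...,2]>.085)&(P[...,2]<.12))):
        if m.sum()>9: print(n,lab,m.sum(),"X",np.percentile(X[m],[3,50,97]).round(4),"Y",np.percentile(Y[m],[3,97]).round(4),"z",np.percentile(P[m][:,2],[3,50,97]).round(3))
    c=d["color"][110:270,190:390] if n=="scene" else d["color"][150:280,220:360]
    a.append(cv2.resize(c[...,::-1],(400,420),interpolation=3))
cv2.imwrite("pics/fin.png",np.hstack(a))
E
```

```text
time: 26.28
position: [0.6281, -0.109, 0.1124]
tool_rot: [2.379, 2.046, -0.003]
ft_force: [-0.3, -0.4, -0.9]
grip_width: 0.243
time: 26.78
position: [0.6261, -0.108, 0.2661]
tool_rot: [-2.382, -2.048, 0.01]
ft_force: [0.8, 0.1, -0.2]
grip_width: 0.251
time: 27.28
position: [0.5192, -0.1743, 0.2873]
tool_rot: [2.374, 2.04, 0.009]
ft_force: [0.2, 1.0, 0.0]
grip_width: 0.251
scene tag 231 X [0.1055 0.1233 0.1314] Y [-0.0148  0.0224] z [0.06  0.103 0.134]
scene red 80 X [0.0198 0.0349 0.05  ] Y [-0.0813 -0.0521] z [0.101 0.104 0.107]
scene yel 103 X [0.0181 0.035  0.0497] Y [0.055  0.0841] z [0.099 0.104 0.107]
top tag 182 X [0.1002 0.11   0.1205] Y [-0.0186  0.0176] z [0.061 0.106 0.138]
top yel 110 X [0.0185 0.0335 0.0483] Y [0.0528 0.0837] z [0.101 0.106 0.111]
```

View pics/fin.png

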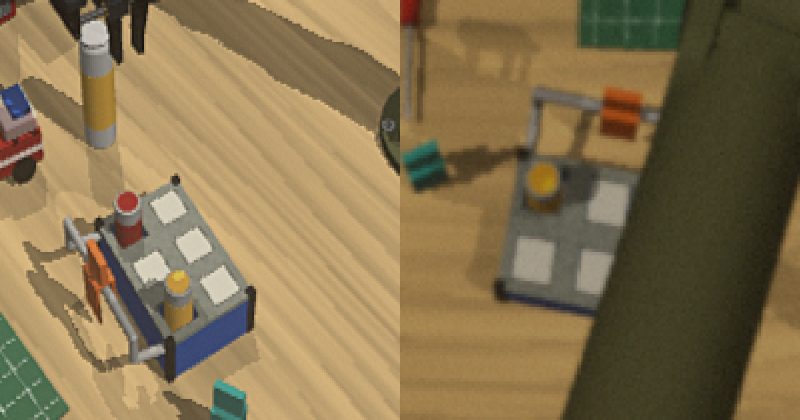

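The marker straddles the bar (left view at (97,280), right at (622,112)) with its top at 134–138 mm; 134 is expected. Both tins stand home with tops at about 105 mm, and the arm touches nothing.

```bash
python3 -c "from bench import ctrl; print(ctrl.close_job())"
```

```text
the job is handed in; nothing more can be done
None
```

The job is done and handed in at about 27 s on the robot's clock, against the 72 s limit. I pressed all six plates: cells 0, 1, 2 and 4 were firm at 4–8 N, and cells 3 and 5 were empty at 1 N or less. The yellow tin went into cell 5 and the red tin into cell 3, each lowered onto its stop. The orange marker was then hung over the bar and released.

**Last checks:** both tins stand upright with their tops at about 105 mm, as they should when home. The marker straddles the bar, with its top at 134–138 mm (134 expected). The gripper was raised well clear of everything.

**What went wrong or was not confirmed:**
- My first press on cell 2 was about 11 mm off centre because of a wrong sign, so I repeated it centred.
- My first grip on the yellow tin was about 12 mm off centre because the arm drifted, so I reopened and regripped.
- The two cameras disagreed by 2–5 mm, so I used the average.
- In the final top view the arm hid the red tin, so its last check comes from the scene camera only.

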